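# Flip the stock tags on the robotics lab's ball board

### The arm

A 6-joint arm with a two-finger parallel gripper is mounted at the origin on the work surface. World frame = base frame: x ahead of the robot, y to its left, z up, the work surface at z = 0. Lengths are in mm, angles in degrees, forces in N, time in s.
With the tool pointing down it reaches from about 350 to 850 mm from the base axis. Payload 8.1 kg.
Tool frame: the origin (TCP) lies on the centre line of the jaws, within the pads' length; the fingertips stand 11 mm ahead of it and the grasp point (between the pads) lies 8 mm behind it; z points along the fingers, y is the direction in which the jaws open and shut (so a half turn about z gives the same grasp; the last joint's range is limited). The gripper opens to 85 mm and grips with 20 to 120 N. Pads are 22 mm wide; open, the fingers measure 114 mm over their backs; the gripper's body (76 mm by 85 mm) begins 54 mm behind the grasp point. The pads swing forward as they close: fully open they stand 13 mm farther back than shut.
Start: joints at [-69.294, 7.471, 85.268, -0, 87.261, -4.893], TCP at [259.269, -541.096, 242.292] pointing down, gripper open.
Joint ranges: [-169.43, 169.43], [-51.17, 129.36], [1.28, 143.12], [-76.62, 256.62], [0, 156.53], [-152.29, 152.29]. Speed limits (degrees/s): [136.94, 136.94, 159.86, 180, 180, 180].

### API

Orientations are given as [roll, pitch, yaw] about the fixed x, y, z axes, in that order (R = Rz(yaw) Ry(pitch) Rx(roll)).
In Python, from bench import telemetry, viewer, r gives the robot as it stands.
- The arm moves only by the shell command python3 -m inch 'ROWS' [FORCE]. ROWS is JSON, a list of rows, each a list of 3 entries, a list of its own where there are three numbers: the shift along the tool's x, y, z in cm, then the turn, a rotation vector about the tool's x, y, z in rad, then the opening, from 0 (shut) to 1 (fully open). A call has 1 to 20 rows; each row is the pose to reach, as a shift and turn from the pose commanded when the call began, along the tool's axes at that moment; what a row does not reach only later rows make up. A row lasts 1/10 s, in which the tool goes at most 50 mm and 8.59 degrees, less where a joint would pass 70% of its speed; a pose out of reach is approached as far as the arm can. A call with a gripper value outside its range is refused whole. The fingers move at their own pace and stop on an object; FORCE is the grip in N (left out, the last holds). Time passes only in rows, so rows that repeat a pose let the fingers close. It gives the time, the measured TCP pose, the force and the opening at its end, in the units of the state.
- telemetry.sense(): the state, without advancing time (a new reading comes with each control period).
- viewer.snapshot(name): name is "side" or "top"; returns the picture (420x560x3 uint8, red, green, blue); there is no depth.
- viewer.camera_model(name): a dict with "fx", "fy", "cx", "cy" (pixels), "dist" ([k1, k2, p1, p2, k3] as OpenCV has them; the pictures are not rectified), "cam_to_world" (4x4, takes a point from camera to world coordinates). Camera axes: x right, y down, z forward; pixel columns grow to the right and rows downward; lengths in mm; the calibration is good to about 2 mm. A picture is of the moment at which its call begins. camera_model takes no time and is no camera call.
- r.hand_in(): hands the job in, once; it reports no verdict.
The state is a dict: "time": time; "joint_pos": joint angles; "qd": joint speeds; "joint_efforts": joint torques, N m; "tool_pos": TCP position; "tcp_rot": TCP orientation; "ft_force": force on the tool from outside, world axes, zero at the start; "wrist_torque": the same for the moment, N m; "finger_gap": finger opening in mm.
Only numpy, scipy, OpenCV 4.12 (cv2) and the standard library are available. Lean on these libraries where they do the work, as an engineer would, in place of code of your own. Each camera call takes 0.05 s, during which the arm holds its last target.

### The job

Each bin on the white stock board has a hinged tag straight in front of it that leans to one side and shows a green or a red face upward (the face turned down to the board does not count). Gently push tags over with the fingertips, gripping and lifting nothing, until the tags of the two full bins lie green side up and the tags of the two empty bins lie red side up, each resting on its stop. Leave the bins and the screwdriver, spool and jar where they stand.

Things in the scene. Friction and masses are not known exactly. Their poses are not given: they have to be found in the camera images.
- stand_a: Fixed stand of one tag: aluminium foot 66 (x) x 30 (y) x 6 mm, cheeks to 21 mm above its origin, rubber stops within 19 mm either side of the hinge line. Origin at the centre of its underside, 12 mm above the bench (on the board). The hinge axis of tag_a runs along x, 16 mm above the origin. x points from the tag to its own bin, y left as seen from the robot, z up.
- tag_a (a joint): Tag on stand_a: 40 g stiff flap, 50 mm along the hinge, 5 mm thick; left (+y) face green, right (-y) face red. 0 = upright; +0.8 rad = lying to the right (-y) on its stop, green up; -0.8 rad = lying to the left, red up. The hinge is free: past upright the tag falls to the other stop by its own weight.
- tagtop_a (a point): Middle of the free edge of tag_a (56 mm from the hinge); moves with the tag. With the tag on its stop it is 40 mm to the side of and 39 mm above the hinge, with open space below and beside it, from where a fingertip can push the edge back over.
- stand_b: Fixed stand of one tag: aluminium foot 66 (x) x 30 (y) x 6 mm, cheeks to 21 mm above its origin, rubber stops within 19 mm either side of the hinge line. Origin at the centre of its underside, 12 mm above the bench (on the board). The hinge axis of tag_b runs along x, 16 mm above the origin. x points from the tag to its own bin, y left as seen from the robot, z up.
- tag_b (a joint): Tag on stand_b: 40 g stiff flap, 50 mm along the hinge, 5 mm thick; left (+y) face green, right (-y) face red. 0 = upright; +0.8 rad = lying to the right (-y) on its stop, green up; -0.8 rad = lying to the left, red up. The hinge is free: past upright the tag falls to the other stop by its own weight.
- tagtop_b (a point): Middle of the free edge of tag_b (56 mm from the hinge); moves with the tag. With the tag on its stop it is 40 mm to the side of and 39 mm above the hinge, with open space below and beside it, from where a fingertip can push the edge back over.
- stand_c: Fixed stand of one tag: aluminium foot 66 (x) x 30 (y) x 6 mm, cheeks to 21 mm above its origin, rubber stops within 19 mm either side of the hinge line. Origin at the centre of its underside, 12 mm above the bench (on the board). The hinge axis of tag_c runs along x, 16 mm above the origin. x points from the tag to its own bin, y left as seen from the robot, z up.
- tag_c (a joint): Tag on stand_c: 40 g stiff flap, 50 mm along the hinge, 5 mm thick; left (+y) face green, right (-y) face red. 0 = upright; +0.8 rad = lying to the right (-y) on its stop, green up; -0.8 rad = lying to the left, red up. The hinge is free: past upright the tag falls to the other stop by its own weight.
- tagtop_c (a point): Middle of the free edge of tag_c (56 mm from the hinge); moves with the tag. With the tag on its stop it is 40 mm to the side of and 39 mm above the hinge, with open space below and beside it, from where a fingertip can push the edge back over.
- stand_d: Fixed stand of one tag: aluminium foot 66 (x) x 30 (y) x 6 mm, cheeks to 21 mm above its origin, rubber stops within 19 mm either side of the hinge line. Origin at the centre of its underside, 12 mm above the bench (on the board). The hinge axis of tag_d runs along x, 16 mm above the origin. x points from the tag to its own bin, y left as seen from the robot, z up.
- tag_d (a joint): Tag on stand_d: 40 g stiff flap, 50 mm along the hinge, 5 mm thick; left (+y) face green, right (-y) face red. 0 = upright; +0.8 rad = lying to the right (-y) on its stop, green up; -0.8 rad = lying to the left, red up. The hinge is free: past upright the tag falls to the other stop by its own weight.
- tagtop_d (a point): Middle of the free edge of tag_d (56 mm from the hinge); moves with the tag. With the tag on its stop it is 40 mm to the side of and 39 mm above the hinge, with open space below and beside it, from where a fingertip can push the edge back over.
- bin_full_1_mid (a point): Plywood bin, open at the top, 110 (x) x 96 (y) x 55 mm high, heaped full of yellow, blue and orange balls (top of the heap 72 mm above its underside), standing loose on the board. The point is at its centre, half-way up its walls. Each bin belongs to the tag straight in front of it, joined by a black line, on the robot's side, about 135 mm from stand to bin centre; neighbouring tags are 145 mm apart.
- bin_full_2_mid (a point): Plywood bin, open at the top, 110 (x) x 96 (y) x 55 mm high, heaped full of yellow, blue and orange balls (top of the heap 72 mm above its underside), standing loose on the board. The point is at its centre, half-way up its walls. Each bin belongs to the tag straight in front of it, joined by a black line, on the robot's side, about 135 mm from stand to bin centre; neighbouring tags are 145 mm apart.
- bin_empty_1_mid (a point): Plywood bin, open at the top, 110 (x) x 96 (y) x 55 mm high, empty, standing loose on the board. The point is at its centre, half-way up its walls. Each bin belongs to the tag straight in front of it, joined by a black line, on the robot's side, about 135 mm from stand to bin centre; neighbouring tags are 145 mm apart.
- bin_empty_2_mid (a point): Plywood bin, open at the top, 110 (x) x 96 (y) x 55 mm high, empty, standing loose on the board. The point is at its centre, half-way up its walls. Each bin belongs to the tag straight in front of it, joined by a black line, on the robot's side, about 135 mm from stand to bin centre; neighbouring tags are 145 mm apart.
- board: White stock board 280 (x) x 620 (y) x 12 mm fixed on the bench, carrying four tag stands along its near side and four bins along its far side. Origin at the centre of its underside; x points away from the robot, y left along the rows. Tag stands lie at x = -75 mm, bins at x about +60 mm.
- screwdriver: Loose screwdriver, 160 mm long, blue handle 26 mm thick, lying on the bench on the near side of the board; origin under the middle of its length. Leave alone.
- spool_mid (a point): Loose copper wire spool, 52 mm diameter, 36 mm high, standing on the bench on the near side of the board; point at its centre. Leave alone.
- jar_mid (a point): Loose small closed jar, 44 mm diameter, 50 mm high, standing on the bench on the near side of the board; point at its centre. Leave alone.
Not all that is in view belongs to the job. What is shaped like the part that bears bin_full_1_mid but purple or turquoise is not meant.

How it is judged:
By the outcome, as a careful person would: the job done as asked, in the order asked, and still so for the second after the job is handed in, with the robot touching nothing.
It also fails if it takes over 54 s, if anything falls off the work surface, if the arm or the gripper's body presses on something with over 40 N, if the wrist force passes 120 N, or if a joint passes its speed limit or range.

## Working session

There is one attempt and no reset: what is moved stays moved. The work goes in short steps, Python scripts to look and compute and a shell command to move; the robot and the scene stay as the last step left them, time stands still between calls to the robot, and variables do not carry over. Pictures are saved under pics/ and viewed, and the job is handed in when it is done.

```bash
ls; mkdir -p pics; python3 - <<'E'
from bench import telemetry, viewer, r
import cv2
for n in("side","top"):
    im=viewer.snapshot(n); cv2.imwrite(f"pics/{n}0.png",im[:,:,::-1]); 
    m=viewer.camera_model(n); print(n,m)
print(telemetry.sense())
E
```

```text
pics
side {'fx': 532.1744771032282, 'fy': 532.1744771032282, 'cx': 277.6132760198778, 'cy': 208.25066518980782, 'dist': array([-0.03137631,  0.        ,  0.        ,  0.        ,  0.        ]), 'cam_to_world': array([[-9.34714627e-01, -1.81372700e-01,  3.05634603e-01,
         2.28765815e+02],
       [-3.55322302e-01,  4.59030068e-01, -8.14271121e-01,
         1.03816835e+03],
       [ 7.39107931e-03, -8.69709917e-01, -4.93507884e-01,
         6.72341943e+02],
       [ 0.00000000e+00,  0.00000000e+00,  0.00000000e+00,
         1.00000000e+00]])}
top {'fx': 460.4854845623251, 'fy': 460.4854845623251, 'cx': 289.7815367161777, 'cy': 208.6815299875046, 'dist': array([0.04052675, 0.        , 0.        , 0.        , 0.        ]), 'cam_to_world': array([[ 8.93911482e-02, -9.73360738e-01,  2.11135254e-01,
         4.11599197e+02],
       [-9.95996593e-01, -8.73810339e-02,  1.88505297e-02,
         8.57155939e+01],
       [ 1.00851343e-04, -2.11975064e-01, -9.77275070e-01,
         9.94061336e+02],
       [ 0.00000000e+00,  0.00000000e+00,  0.00000000e+00,
         1.00000000e+00]])}
{'time': 0.1, 'joint_pos': array([-6.92916432e+01,  7.51169838e+00,  8.53237342e+01,  5.96727312e-04,
        8.72603336e+01, -4.89251174e+00]), 'qd': array([-0.05954066, -0.1068218 , -0.16640693, -0.05667295, -0.06267828,
        0.08473701]), 'joint_efforts': array([ 9.03287528e-04, -5.70952892e+01, -5.01940119e+01, -1.79902395e-04,
        8.27124633e-03, -1.00628595e-04]), 'tool_pos': array([ 259.12023999, -540.63728128,  241.3330836 ]), 'tcp_rot': array([-1.79904634e+02, -8.76139833e-03,  2.56008322e+01]), 'ft_force': array([0.48616935, 0.94303483, 0.56745141]), 'wrist_torque': array([-0.06542254,  0.03748481,  0.04064663]), 'finger_gap': 85.24625726451667}
```

View pics/top0.png

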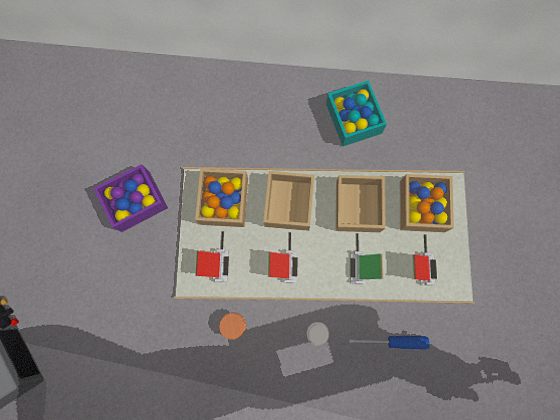

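View pics/side0.png

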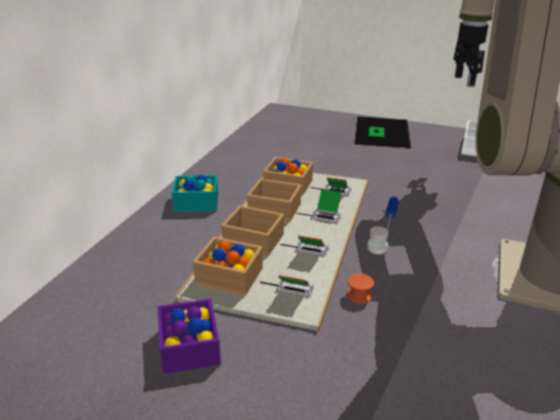

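```bash
cat > h.py <<'E'
from bench import telemetry, viewer, r
import cv2, numpy as np
def ray(n,uv,z):
    m=viewer.camera_model(n); K=np.array([[m['fx'],0,m['cx']],[0,m['fy'],m['cy']],[0,0,1]])
    p=cv2.undistortPoints(np.array([[uv]],float),K,m['dist'])[0,0]
    T=m['cam_to_world']; d=T[:3,:3]@[p[0],p[1],1]; o=T[:3,3]
    return o+d*(z-o[2])/d[2]
def proj(n,P):
    m=viewer.camera_model(n); K=np.array([[m['fx'],0,m['cx']],[0,m['fy'],m['cy']],[0,0,1]])
    W=np.linalg.inv(m['cam_to_world'])
    return cv2.projectPoints(np.array(P,float).reshape(-1,3),cv2.Rodrigues(W[:3,:3])[0],W[:3,3],K,m['dist'])[0][:,0]
E
python3 - <<'E'
from h import *
im=cv2.imread('pics/top0.png')
cv2.imwrite('pics/topcropA.png',cv2.resize(im[155:310,165:330],None,fx=4.8,fy=3.8*4.8/4.8,interpolation=cv2.INTER_CUBIC))
c=im[155:315,165:485]; cv2.imwrite('pics/topcrop.png',cv2.resize(c,None,fx=2.5,fy=2.5,interpolation=cv2.INTER_CUBIC))
for uv in [(182,168),(464,171),(473,302),(175,297)]: print(ray('top',uv,12).round(0))
s=cv2.imread('pics/side0.png')[150:340,160:400]; cv2.imwrite('pics/sidecrop.png',cv2.resize(s,None,fx=3,fy=3,interpolation=cv2.INTER_CUBIC))
E
```

```text
[694. 351.  12.]
[ 743. -271.   12.]
[ 460. -292.   12.]
[414. 326.  12.]
```

View pics/topcrop.png

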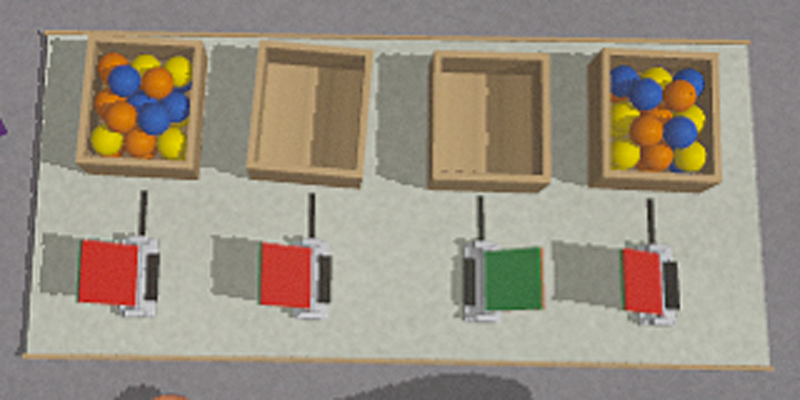

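View pics/sidecrop.png

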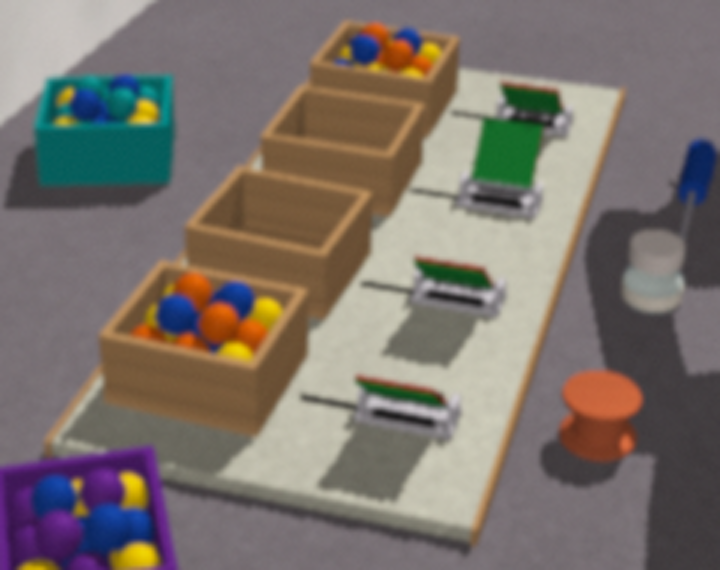

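```bash
cat >> h.py <<'E'
yaw=np.radians(4.38); C=np.array([577.75,28.5])
X=np.array([np.cos(yaw),np.sin(yaw),0]); Y=np.array([-np.sin(yaw),np.cos(yaw),0])
def bp(x,y,z): return np.array([*C,0])+X*x+Y*y+np.array([0,0,z])
YS=[217.5,72.5,-72.5,-217.5]
def tagpts(i,a):
    # hinge z 28, tag corners at r 0..56
    P=[]
    for (dx,rr) in [(-25,0),(25,0),(25,56),(-25,56)]:
        P.append(bp(-75+dx,YS[i]-rr*np.sin(a),28+rr*np.cos(a)))
    return P
E
python3 - <<'E'
from h import *
S=[-.8,-.8,.8,-.8]
for n,(x0,y0,w,hh,k) in {'top':(165,155,320,160,2.5),'side':(160,150,240,190,3)}.items():
    im=cv2.imread(f'pics/{n}0.png')[y0:y0+hh,x0:x0+w]; im=cv2.resize(im,None,fx=k,fy=k,interpolation=cv2.INTER_CUBIC)
    L=[tagpts(i,S[i]) for i in range(4)]+[[bp(a*140,b*310,12) for a,b in((1,1),(1,-1),(-1,-1),(-1,1))]]
    for P in L:
        q=((proj(n,P)+.5-[x0,y0])*k).round().astype(int); cv2.polylines(im,[q],True,(255,0,255),1)
    cv2.imwrite(f'pics/ov_{n}.png',im)
for i in range(4): print(bp(-75,YS[i],28).round(1), bp(-75,YS[i]-40*np.sign(S[i]),67).round(1))
E
```

```text
[486.4 239.6  28. ] [483.3 279.5  67. ]
[497.4  95.1  28. ] [494.4 134.9  67. ]
[508.5 -49.5  28. ] [511.6 -89.4  67. ]
[ 519.6 -194.1   28. ] [ 516.5 -154.2   67. ]
```

View pics/ov_top.png

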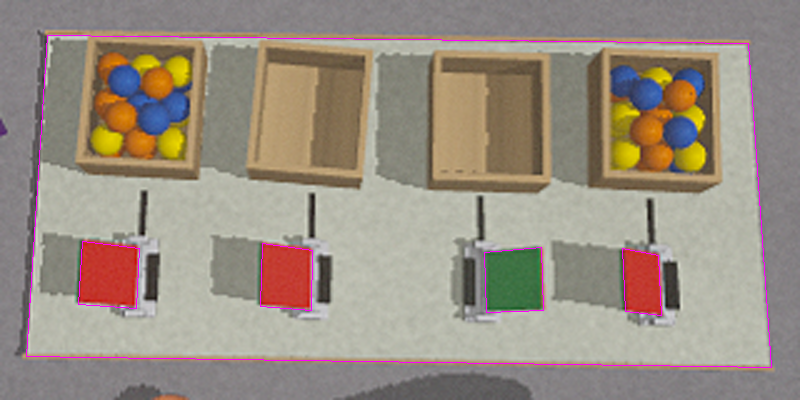

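View pics/ov_side.png

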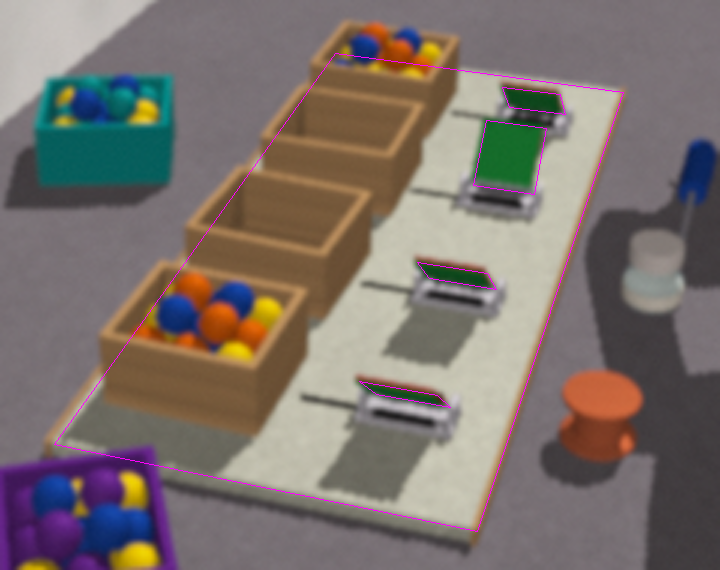

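Bins left to right in the top picture: full at (222,197), empty at (290,200), empty at (360,203) and full at (428,203). The purple bin at (130,197) and the turquoise one at (357,112) are off the board and don't count. Tags: red (210,264), red (281,265), green (370,266), red (423,268). Tags 1 (left), 3 and 4 (right) must be flipped, and tag 2 stays. The projected model matches both crops.

```bash
cat >> h.py <<'E'
from scipy.spatial.transform import Rotation as Ro
def delta(p, rpy, tgt, tyaw=4.38):
    R0=Ro.from_euler('xyz',rpy,degrees=True); R1=Ro.from_euler('xyz',[180,0,tyaw],degrees=True)
    return (R0.inv().apply(np.array(tgt)-p)/10).round(2), (R0.inv()*R1).as_rotvec().round(4)
E
python3 - <<'E'
from h import *
print(telemetry.sense()['tcp_rot'])
print(bp(-75,-145,150),delta([259.269,-541.096,242.292],[180,0,25.6],bp(-75,-145,150)))
E
```

```text
[-1.79904634e+02 -8.76139833e-03  2.56008322e+01]
[ 514.04283267 -121.80434734  150.        ] (array([ 41.09, -26.8 ,   9.23]), array([ 0.    , -0.    ,  0.3704]))
```

```bash
python3 -m inch '[[[10,-6.5,0],[0,0,0.09],0],[[20,-13,0],[0,0,0.18],0],[[30,-20,3],[0,0,0.27],0],[[41.1,-26.8,6],[0,0,0.37],0],[[41.1,-26.8,9.2],[0,0,0.37],0],[[41.1,-26.8,9.2],[0,0,0.37],0],[[41.1,-26.8,9.2],[0,0,0.37],0],[[41.1,-26.8,9.2],[0,0,0.37],0],[[41.1,-26.8,9.2],[0,0,0.37],0],[[41.1,-26.8,9.2],[0,0,0.37],0],[[41.1,-26.8,9.2],[0,0,0.37],0],[[41.1,-26.8,9.2],[0,0,0.37],0],[[41.1,-26.8,9.2],[0,0,0.37],0],[[41.1,-26.8,9.2],[0,0,0.37],0],[[41.1,-26.8,9.2],[0,0,0.37],0]]' 30
python3 - <<'E'
from h import *
s=telemetry.sense();print(s['tool_pos'],s['tcp_rot'],s['finger_gap'],s['ft_force'])
print(delta(s['tool_pos'],s['tcp_rot'],bp(-75,-145,61)))
for n in("side","top"): cv2.imwrite(f"pics/{n}1.png",viewer.snapshot(n)[:,:,::-1])
E
```

```text
time: 1.6
tool_pos: [513.9, -123.2, 150.8]
tcp_rot: [180.0, -0.0, 4.3]
ft_force: [0.1, -0.0, 0.8]
finger_gap: 0.2
[ 513.93406417 -123.15585366  150.79835598] [ 1.79974303e+02 -4.01280783e-02  4.28129624e+00] 0.23592622160149804 [ 0.08454733 -0.04363773  0.75760646]
(array([ 0.01, -0.14,  8.98]), array([ 0.0004, -0.0007, -0.0017]))
```

View pics/side1.png

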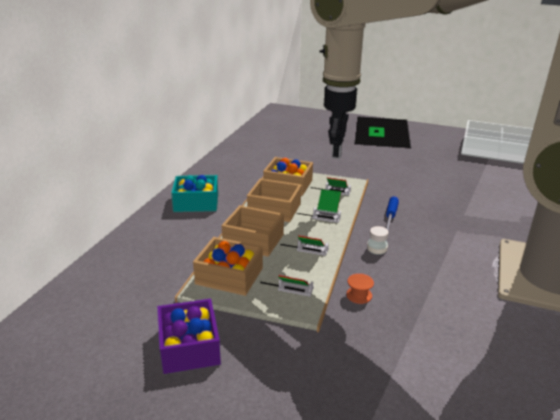

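View pics/top1.png

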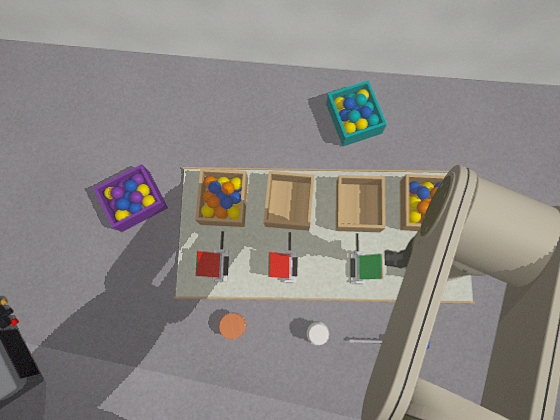

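Both pictures show the shut fingers above the gap between tag 3 and tag 4, with tags and bins unchanged. The next move goes down and pushes tag 3 to the left.

```bash
python3 -m inch '[[[0,0,2.5],[0,0,0],0],[[0,0,5],[0,0,0],0],[[0,0,7],[0,0,0],0],[[0,0,9],[0,0,0],0],[[0,0,9],[0,0,0],0],[[0,0,9],[0,0,0],0],[[0,-0.8,9],[0,0,0],0],[[0,-1.6,9],[0,0,0],0],[[0,-2.4,9],[0,0,0],0],[[0,-3,9],[0,0,0],0]]'
python3 -m inch '[[[0,-0.5,0],[0,0,0],0],[[0,-1,0],[0,0,0],0],[[0,-1.5,0],[0,0,0],0],[[0,-2,0],[0,0,0],0],[[0,-2.5,0],[0,0,0],0],[[0,-3,0],[0,0,0],0],[[0,-3.5,0],[0,0,0],0],[[0,-4,0],[0,0,0],0],[[0,-4.5,0],[0,0,0],0],[[0,-4.5,0],[0,0,0],0],[[0,-4.5,0],[0,0,0],0],[[0,-4.5,0],[0,0,0],0],[[0,-4.5,0],[0,0,0],0]]'
python3 - <<'E'
from h import *
s=telemetry.sense();print(s['tool_pos'],s['tcp_rot'],s['ft_force'],(s['tool_pos'][:2]-C)@Y[:2])
for n in("side","top"): cv2.imwrite(f"pics/{n}2.png",viewer.snapshot(n)[:,:,::-1])
im=cv2.imread('pics/side2.png')[150:340,160:400]; cv2.imwrite('pics/side2c.png',cv2.resize(im,None,fx=3,fy=3))
E
```

```text
time: 2.7
tool_pos: [512.2, -91.0, 61.0]
tcp_rot: [180.0, -0.1, 4.4]
ft_force: [-0.9, 0.1, 0.8]
finger_gap: 0.1
time: 4.0
tool_pos: [508.4, -47.3, 60.3]
tcp_rot: [180.0, -0.0, 4.4]
ft_force: [-0.6, 0.2, 0.8]
finger_gap: 0.0
[508.40679449 -47.25544024  60.31968369] [ 1.79997481e+02 -2.36596977e-03  4.38429711e+00] [-0.64029375  0.21502057  0.79240086] -70.23838531611672
```

View pics/side2c.png

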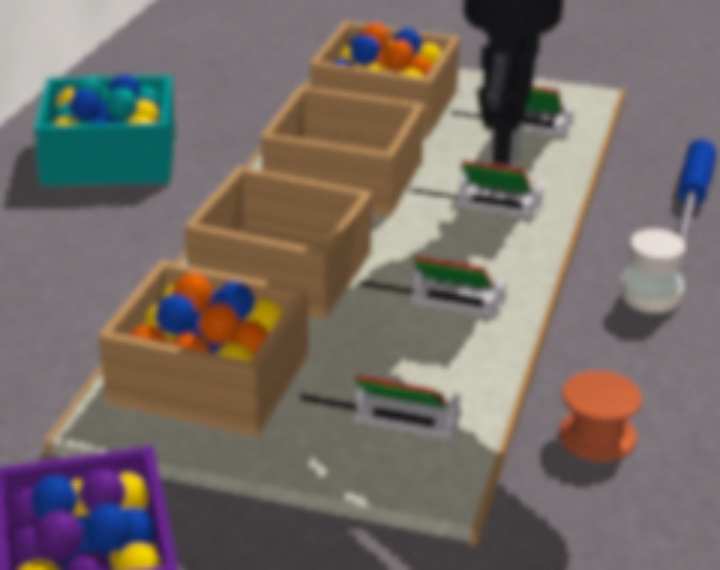

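Tag 3 now leans left at crop (497,178), away from the finger. Next I push tag 4 to the right with the same fingertips.

```bash
python3 -m inch '[[[0,1,0],[0,0,0],0],[[0,2,0],[0,0,0],0],[[0,3.5,0],[0,0,0],0],[[0,5,0],[0,0,0],0],[[0,6.5,0],[0,0,0],0],[[0,7.5,0],[0,0,0],0],[[0,8,0],[0,0,0],0],[[0,8.5,0],[0,0,0],0],[[0,9,0],[0,0,0],0],[[0,9.5,0],[0,0,0],0],[[0,10,0],[0,0,0],0],[[0,10.5,0],[0,0,0],0]]'
python3 -m inch '[[[0,0.5,0],[0,0,0],0],[[0,1,0],[0,0,0],0],[[0,1.5,0],[0,0,0],0],[[0,2,0],[0,0,0],0],[[0,2.5,0],[0,0,0],0],[[0,3,0],[0,0,0],0],[[0,3.5,0],[0,0,0],0],[[0,4,0],[0,0,0],0],[[0,4.4,0],[0,0,0],0],[[0,4.4,0],[0,0,0],0],[[0,4.4,0],[0,0,0],0],[[0,4.4,0],[0,0,0],0],[[0,4.4,0],[0,0,0],0]]'
python3 - <<'E'
from h import *
s=telemetry.sense();print(s['tool_pos'],s['tcp_rot'],s['ft_force'],(s['tool_pos'][:2]-C)@Y[:2])
for n in("side","top"): cv2.imwrite(f"pics/{n}3.png",viewer.snapshot(n)[:,:,::-1])
im=cv2.imread('pics/side3.png')[150:340,160:400]; cv2.imwrite('pics/side3c.png',cv2.resize(im,None,fx=3,fy=3))
E
```

```text
time: 5.3
tool_pos: [516.5, -151.9, 60.3]
tcp_rot: [180.0, -0.0, 4.4]
ft_force: [0.6, 0.1, 0.9]
finger_gap: -0.3
time: 6.6
tool_pos: [519.8, -195.4, 60.3]
tcp_rot: [-180.0, 0.0, 4.4]
ft_force: [0.2, -1.3, -0.3]
finger_gap: -0.3
[ 519.78855659 -195.39529264   60.25691828] [-1.79997164e+02  2.21892561e-03  4.41418351e+00] [ 0.22649589 -1.33650358 -0.26460892] -218.8148274503518
```

View pics/side3c.png

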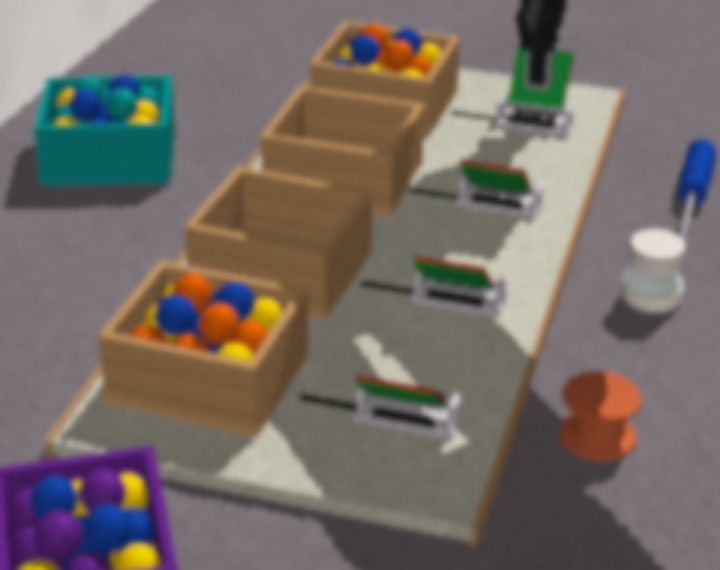

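Tag 4 now shows green at crop (541,80). Now back off, up and across to the left of tag 1.

```bash
python3 -m inch '[[[0,-1.5,0],[0,0,0],0],[[0,-3,0],[0,0,0],0],[[0,-3,-3],[0,0,0],0],[[0,-3,-7],[0,0,0],0],[[0,-3,-10],[0,0,0],0],[[0,-6,-10],[0,0,0],0],[[0,-10,-10],[0,0,0],0],[[0,-15,-10],[0,0,0],0],[[0,-20,-10],[0,0,0],0],[[0,-25,-10],[0,0,0],0],[[0,-30,-10],[0,0,0],0],[[0,-35,-10],[0,0,0],0],[[0,-40,-10],[0,0,0],0],[[0,-45,-10],[0,0,0],0],[[0,-48,-10],[0,0,0],0],[[0,-51,-10],[0,0,0],0],[[0,-51,-10],[0,0,0],0],[[0,-51,-10],[0,0,0],0],[[0,-51,-10],[0,0,0],0]]'
python3 - <<'E'
from h import *
s=telemetry.sense();print(s['ft_force'],(s['tool_pos'][:2]-C)@Y[:2])
print(delta(s['tool_pos'],s['tcp_rot'],bp(-75,290,61)))
im=viewer.snapshot("top")[:,:,::-1];cv2.imwrite("pics/top4.png",im)
E
```

```text
time: 8.6
tool_pos: [480.1, 312.5, 160.1]
tcp_rot: [180.0, 0.0, 4.4]
ft_force: [-0.0, 0.1, 0.3]
finger_gap: -0.3
[-0.03031716  0.13614604  0.28825485] 290.6612375698543
(array([0.07, 0.06, 9.91]), array([0.0005, 0.0005, 0.0006]))
```

View pics/top4.png

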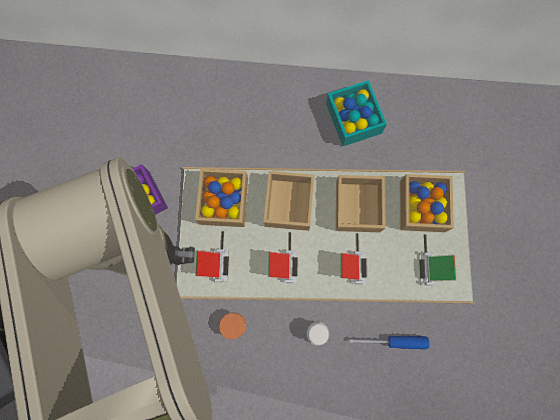

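The top picture shows tags 3 (350,266) and 4 (440,268) as wanted, and the fingers to the left of tag 1. Now I go down and push tag 1 to the right.

```bash
python3 -m inch '[[[0,0,2.5],[0,0,0],0],[[0,0,5],[0,0,0],0],[[0,0,7],[0,0,0],0],[[0,0,9],[0,0,0],0],[[0,0,9.9],[0,0,0],0],[[0,0,9.9],[0,0,0],0],[[0,0.8,9.9],[0,0,0],0],[[0,1.4,9.9],[0,0,0],0],[[0,2,9.9],[0,0,0],0],[[0,2.5,9.9],[0,0,0],0],[[0,3,9.9],[0,0,0],0]]'
python3 -m inch '[[[0,0.5,0],[0,0,0],0],[[0,1,0],[0,0,0],0],[[0,1.5,0],[0,0,0],0],[[0,2,0],[0,0,0],0],[[0,2.5,0],[0,0,0],0],[[0,3,0],[0,0,0],0],[[0,3.5,0],[0,0,0],0],[[0,4,0],[0,0,0],0],[[0,4.4,0],[0,0,0],0],[[0,4.4,0],[0,0,0],0],[[0,4.4,0],[0,0,0],0],[[0,4.4,0],[0,0,0],0],[[0,4.4,0],[0,0,0],0]]'
python3 -m inch '[[[0,-1,0],[0,0,0],0],[[0,-2.5,0],[0,0,0],0],[[0,-4,0],[0,0,0],0],[[0,-6,0],[0,0,0],0],[[0,-7.5,0],[0,0,0],0],[[0,-7.5,-3],[0,0,0],0],[[0,-7.5,-7],[0,0,0],0],[[0,-7.5,-12],[0,0,0],0],[[0,-8,-15],[0,0,0],0],[[0,-8,-15],[0,0,0],0],[[0,-8,-15],[0,0,0],0]]'
python3 - <<'E'
from h import *
S=[.8,-.8,-.8,.8]
for n,(x0,y0,w,hh,k) in {'top':(165,155,320,160,2.5),'side':(160,150,240,190,3)}.items():
    im=viewer.snapshot(n)[:,:,::-1].copy(); cv2.imwrite(f'pics/{n}5.png',im)
    im=cv2.resize(im[y0:y0+hh,x0:x0+w],None,fx=k,fy=k,interpolation=cv2.INTER_CUBIC)
    for i in range(4):
        q=((proj(n,tagpts(i,S[i]))+.5-[x0,y0])*k).round().astype(int); cv2.polylines(im,[q],True,(255,0,255),1)
    cv2.imwrite(f'pics/ov5_{n}.png',im)
E
```

```text
time: 9.75
tool_pos: [483.3, 282.6, 61.8]
tcp_rot: [-180.0, -0.0, 4.4]
ft_force: [0.1, 0.8, 0.4]
finger_gap: -0.2
time: 11.05
tool_pos: [486.3, 239.3, 61.3]
tcp_rot: [-180.0, -0.0, 4.4]
ft_force: [-0.0, 0.4, 0.6]
finger_gap: 0.3
time: 12.15
tool_pos: [480.5, 320.1, 212.2]
tcp_rot: [-180.0, -0.1, 4.5]
ft_force: [-0.1, -0.3, -1.6]
finger_gap: -0.1
```

View pics/ov5_top.png

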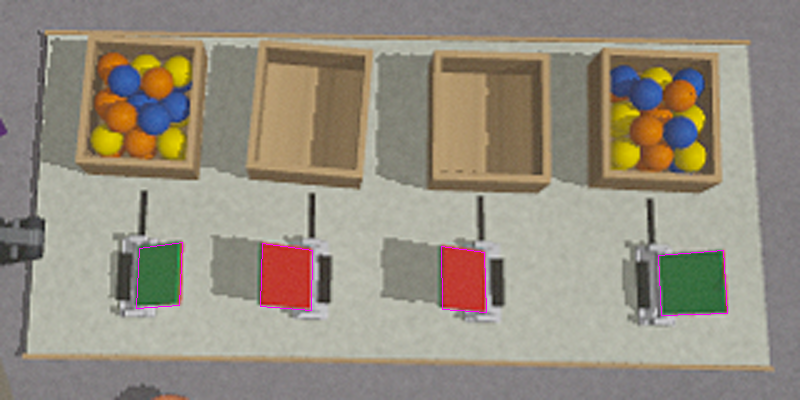

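View pics/ov5_side.png

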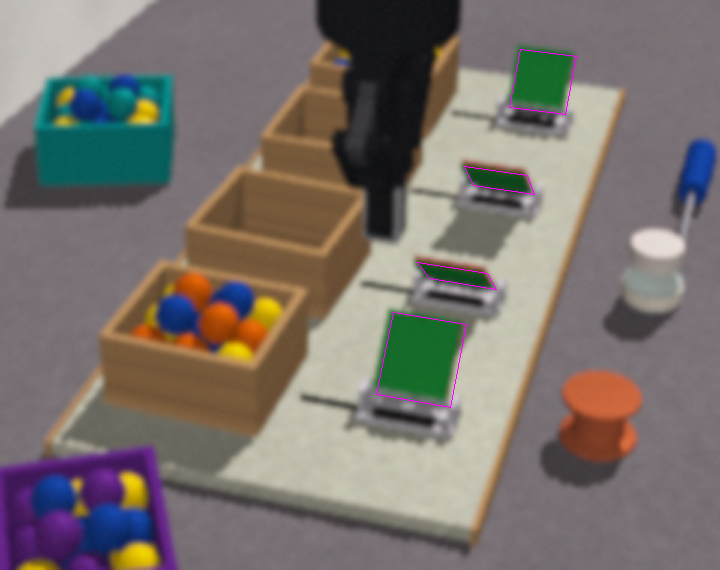

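View pics/top5.png

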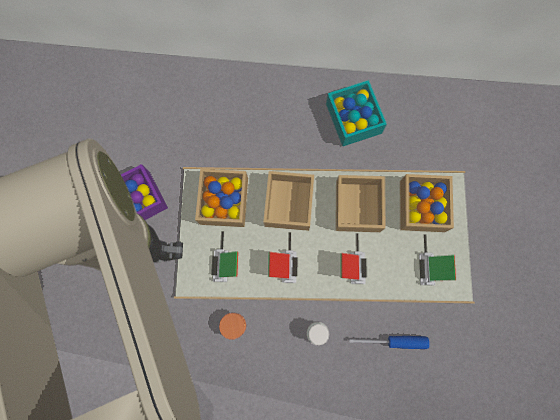

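The tags read green (228,264), red (281,265), red (350,266) and green (440,268). All four match the on-stop model outlines in both views. The bins, spool, jar and screwdriver are where they were.

```bash
python3 - <<'E'
from bench import r
print(r.hand_in())
E
```

```text
the job is handed in; nothing more can be done
None
```

All four tags now show the right face, and the job is handed in at about 12 s of robot time. From left to right the bins are full, empty, empty, full, and their tags read green, red, red, green.

- **What I did:** with the fingers shut, I pushed the third tag to the left, then the fourth and the first to the right. The second tag was already red side up, so I left it alone.
- **Last checks:** in both camera views all four tags lined up with where a tag lying on its stop should be. The far-right bin was partly hidden from the side camera but clear from the top. The bins, spool, jar and screwdriver had not moved in the pictures. The wrist force read under 2 N at the end of every move, and the gripper was clear of everything before I handed in.
- **Failures:** no check failed or disagreed with another.

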